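# Check and set the cover catch of a pastry bin

## Robot

A 6-joint arm with a two-finger parallel gripper is mounted at the origin on the work surface. World frame = base frame: x ahead of the robot, y to its left, z up, the work surface at z = 0. Lengths are in m, angles in rad, forces in N, time in s.
With the tool pointing down it reaches from about 0.2 to 0.875 m from the base axis. Payload 3.4 kg.
Tool frame: the origin (TCP) lies at the very end of the fingers, on their centre line; the grasp point (between the pads) lies 19 mm behind it; z points along the fingers, y is the line along which they close (so a half turn about z gives the same grasp; the last joint's range is limited). The gripper opens to 94 mm and grips with 3 to 60 N. Pads are 16 mm wide; open, the fingers measure 119 mm over their backs; the gripper's body (75 mm by 177 mm) begins 78 mm behind the grasp point.
Start: joints at [1.015, 0.276, 1.505, -0, 1.361, -0.121], TCP at [0.242, 0.522, 0.205] pointing down, gripper open.
Joint ranges: [-2.89, 2.89], [-0.75, 2.08], [0.22, 2.7], [-1.18, 4.32], [0.11, 2.71], [-2.7, 2.7]. Speed limits (rad/s): [2.57, 2.57, 3.14, 3.14, 3.14, 3.14].

## Interface

Orientations are given as [roll, pitch, yaw] about the fixed x, y, z axes, in that order (R = Rz(yaw) Ry(pitch) Rx(roll)).
In Python, from workcell import robot, eyes, ticket, boxes_of gives the robot as it stands. The module is installed in compiled form; this text tells all that it offers.
- The arm moves only by the shell command python3 -m inch 'ROWS' [OPENING] [FORCE]. ROWS is JSON, one flat list of numbers, 6 for each row, row after row: the shift along the tool's x, y, z in m, then the turn, a rotation vector about the tool's x, y, z in rad. In form: [x, y, z, wx, wy, wz, x, y, z, wx, wy, wz, ...]. A call has 1 to 12 rows; each row is the pose to reach, as a shift and turn from the pose commanded when the call began, along the tool's axes at that moment; what a row does not reach only later rows make up. A row lasts 1/10 s, in which the tool goes at most 50 mm and 8.59 degrees, less where a joint would pass 70% of its speed; a pose out of reach is approached as far as the arm can. A call with a gripper value outside its range is refused whole. OPENING is the finger opening in m, from 0 to 0.094, set as the call begins (- or left out, the last holds). The fingers move at their own pace and stop on an object; FORCE is the grip in N (left out, the last holds). Time passes only in rows, so rows that repeat a pose let the fingers close. It gives the time, the measured TCP pose, the force, the opening and the grip force at its end, in the units of the state.
- robot.get_state(): the state, without advancing time (a new reading comes with each control period).
- eyes.snapshot(name): name is "scene" or "top" or "wrist"; returns a dict with "img" (420x560x3 uint8, red, green, blue), "range_z" (420x560 float32, m along the optical axis (not along the pixel's ray), 0 where there is no reading), "K" (3x3 intrinsics, pixels), "k1" (the pictures are not rectified: a ray, as slopes to the right and down, at radius r is drawn at 1 + k1 r^2 times it, then the intrinsics apply), "R" (3x3) and "t" (3): a world point X has camera coordinates R X + t. Camera axes: x right, y down, z forward; pixel columns grow to the right and rows downward; lengths in m; the calibration is good to about 2 mm. A picture is of the moment at which its call begins.
- ticket.close_job(): hands the job in; it is judged then, once.
Trained networks look in a picture, given as the dict that the camera call returned (one of the last four; its "shot" number tells which), for a name from the list of things; names that differ only in an ending like _2 or _b are one class to them, and where a whole thing is asked for, a point or a joint stands for the part that bears it (a point fixed in the world has none). Each returns a list of dicts, best first, with "score" (0 to 1); they miss things now and then, are a little off and sometimes report something else, mostly with a low value. They report only what shows in the picture. A call takes as long as a camera call.
- boxes_of(thing, picture): "xy" ([column, row] in pixels, amid what is visible of it).
The state is a dict: "t": time; "joint_pos": joint angles; "joint_velocities": joint speeds; "effort": joint torques, N m; "tcp_pos": TCP position; "orientation": TCP orientation; "contact_force": force on the tool from outside, world axes, zero at the start; "ft_torque": the same for the moment, N m; "finger_gap": finger opening in m; "finger_force": force on a finger pad.
Only numpy, scipy, OpenCV 4.12 (cv2) and the standard library are available. Lean on these libraries where they do the work, as an engineer would, in place of code of your own. Each camera call takes 0.05 s, during which the arm holds its last target. There are 200 camera calls.

## Task

Check the spring catch on the pastry bin: press its thumb bar slowly straight down until it clicks and the cover springs open, and judge the force it takes. It must let go at between 6 and 8 N; if it does not, turn the black tension knob beside it, push the cover shut until it clicks, and press again until it does let go within those limits. Then push the cover shut until the catch clicks and holds. Never push the catch or the cover with more than 20 N, and leave everything else on the counter where it is.

Things in the scene. Friction and masses are not known exactly. Their poses are not given: they have to be found in the camera images.
- bin: pastry bin fixed to the counter: steel and clear plastic, nine muffins inside, 220 mm deep (own x) x 240 mm wide (own y), shut top at 109 mm height. Origin: centre of the underside. Own -x is its front with the catch, facing the robot, turned by up to 0.3 rad
- cover: the bin's clear, steel-edged, sprung cover. Origin on its hinge axis, along the bin's y, 108 mm behind the bin's origin at 105 mm height; own x and z as the bin's when shut. Caught it sits 0.01 rad up; let go it springs up to 0.42 rad and stays. It also springs up again if it is let go before the catch has clicked
- rail (a point): middle of the top face of the cover's steel front rail (40 mm along own x, 232 mm along y), 196 mm before the hinge; shut it lies 88 mm before the bin's origin at 109 mm height. To shut, push it down along its arc (it comes 16 mm towards the robot): 1 to 2 N, rising over the last 20 mm to 4 to 10 N (more the stiffer the catch); it clicks when level, and stops 2.5 mm below that
- catch: spring catch, a steel bell crank in the middle of the bin's front. Origin on its pivot, parallel to the bin's y, 121 mm before the bin's origin at 75 mm height. Its hook stands above the pivot (tip at 137 mm) and holds a bar at the cover's front edge; its lever with the thumb bar reaches 40 mm forward. Comes back by itself when let go
- pad (a point): top middle of the thumb bar: round, steel, 12 mm thick, 40 mm long (along bin's y) across the lever's end, 34 mm before the pivot; this point at 80 mm height, 155 mm before the bin's origin. The spring is preloaded: pressed straight down it resists from the first touch, 1 to 1.5 N more after 5.2 mm, where the hook slips off, the cover springs up: the release force, found 2 to 12 N. Stop at 8.2 mm
- knob_grip (a point): grip point of the tension knob (does not turn): round, black, ribbed, 30 mm thick and 28 mm high on a 36 mm foot, this point on its upright axis 7 mm under its top (137 mm), 158 mm before and 95 mm left (+y) of the bin's origin, on a grey housing 105 mm high. Clockwise from above stiffens the catch, by 5 N per rad in mid range, 4 N near its ends; 0.1 to 0.3 N m; turns +-1.25 rad, stays where left
- cup: white mug, 64 mm wide, 60 mm high, at the bin's front on the side away from the knob; loose, to be left alone
- plate: white plate, 110 mm across, 14 mm high, right beside the bin, with a muffin on it; loose, to be left alone
- muffin: dark muffin, 60 mm across, 57 mm high, on the plate; loose, to be left alone
- tongs: steel pastry tongs, 230 mm long, 20 mm high, lying to the left of the bin; loose, to be left alone
- shaker: sugar shaker, glass with a steel top, 64 mm wide, 112 mm high, beside the bin on the knob's side; loose, to be left alone
- napkins: steel napkin holder full of paper napkins, 100 x 130 mm, 98 mm high; loose, to be left alone
- server: cake server (spatula), 240 mm long, lying beyond the tongs; loose, to be left alone

How it is judged:
On the way, in this order (a step that is already met when the one before it is completed fails the run):
1. the thumb bar is pressed to its release point at a force within the limits: 3.6 to 5.8 mm down, cover still caught, the fingers press it with 5.4 to 8.5 N (6 to 8 N with some allowance) (angle between cover's own z axis and vertical below 0.02 rad and contact force between the fingers and catch between 5.4 and 8.5 N and z of pad in the frame of bin between 0.0745 and 0.0767 m).
2. it lets go and the cover springs open (over 0.1 rad) (angle between cover's own z axis and vertical above 0.1 rad).
At the end, for the whole second after the job is handed in: after the catch has let go within 6 to 8 N, the cover is shut again and held by the catch (under 0.03 rad from level), at rest (angle between cover's own z axis and vertical below 0.03 rad and angular speed of cover below 0.05 rad/s); the robot touches nothing.
It fails at once if the catch or the cover is pushed with more than 20 N (contact force between any of the fingers, the arm and catch above 20 N or contact force between any of the fingers, the arm and cover above 20 N).
It fails at once if something else on the counter is shoved more than 30 mm (distance of any of cup, plate, muffin, tongs, shaker, napkins, server from where it was at the start of the episode above 0.03 m).
It also fails if it takes over 72 s, if anything falls off the work surface, if the arm or the gripper's body presses on something with over 40 N, if the wrist force passes 120 N, or if a joint passes its speed limit or range.

## Working session

There is one attempt and no reset: what is moved stays moved. The work goes in short steps, Python scripts to look and compute and a shell command to move; the robot and the scene stay as the last step left them, time stands still between calls to the robot, and variables do not carry over. Pictures are saved under pics/ and viewed, at most 10 in all, crops included, and the job is handed in when it is done.

```bash
mkdir -p pics; cat > h.py <<'E'
import numpy as np, cv2
from scipy.spatial.transform import Rotation as Ro
from workcell import robot, eyes, ticket, boxes_of
def pt(s,c,r,z=None):
    K=s["K"];xd=np.array([(c-K[0,2])/K[0,0],(r-K[1,2])/K[1,1]])
    x=xd.copy()
    for _ in range(20): x=xd/(1+s["k1"]*(x@x))
    d=np.array([x[0],x[1],1.]);R=s["R"];t=s["t"]
    if z is None:
        Z=s["range_z"][int(round(r)),int(round(c))]
        return R.T@(d*Z-t)
    o=-R.T@t; dw=R.T@d
    return o+dw*(z-o[2])/dw[2]
def st():
    s=robot.get_state(); print({k:np.round(s[k],4).tolist() for k in("t","joint_pos","tcp_pos","orientation","contact_force","ft_torque","finger_gap","finger_force")}); return s
E
python3 - <<'E'
from h import *
st()
for n in("scene","top"):
    s=eyes.snapshot(n); cv2.imwrite(f"pics/{n}0.png",s["img"][:,:,::-1]); print(n,s["K"].tolist(),s["k1"],(-s["R"].T@s["t"]).round(3))
    for th in("bin","rail","catch","pad","knob_grip","cup","shaker"):
        for d in boxes_of(th,s)[:2]: print(th,round(d["score"],2),np.round(d["xy"],1),pt(s,*d["xy"]).round(4))
E
```

```text
{'t': 0.0, 'joint_pos': [1.015, 0.2766, 1.5061, -0.0, 1.3607, -0.121], 'tcp_pos': [0.2419, 0.521, 0.2046], 'orientation': [-3.1398, -0.0002, 2.7068], 'contact_force': [-0.4072, 0.5404, -0.4082], 'ft_torque': [0.0262, -0.0171, -0.0176], 'finger_gap': 0.0939, 'finger_force': 0.0}
scene [[425.1565037310763, 0.0, 278.8536340636756], [0.0, 425.1565037310763, 212.50238242606397], [0.0, 0.0, 1.0]] 0.03578155974304768 [ 1.291 -0.782  0.942]
bin 0.63 [311.1 240. ] [ 0.7313 -0.0073  0.1051]
rail 0.62 [313.  228.5] [0.7004 0.0422 0.1016]
catch 0.64 [277.1 213.8] [0.5717 0.0206 0.1063]
pad 0.54 [281.4 212. ] [0.5834 0.0282 0.1151]
knob_grip 0.66 [306.6 239.1] [ 0.7191 -0.0134  0.1058]
cup 0.83 [245.3 251.4] [ 0.5739 -0.1302  0.0496]
shaker 0.71 [361.5 212. ] [0.7631 0.2198 0.094 ]
top [[460.2031029652238, 0.0, 279.0998309214164], [0.0, 460.2031029652238, 215.10882040161317], [0.0, 0.0, 1.0]] -0.13798751887208788 [0.3   0.04  1.501]
bin 0.92 [284.7 176. ] [0.6816 0.0362 0.1051]
rail 0.7 [282.3 170.3] [0.7001 0.0434 0.1057]
catch 0.63 [288.8 215. ] [0.5615 0.0257 0.0807]
knob_grip 0.71 [285.1 179.6] [0.6689 0.0352 0.1089]
cup 0.7 [327.3 217.2] [ 0.5663 -0.1024  0.0014]
shaker 0.75 [218.9 160.3] [0.7357 0.243  0.1117]
shaker 0.62 [346.7 173.6] [ 0.7143 -0.1735  0.0018]
```

View pics/scene0.png

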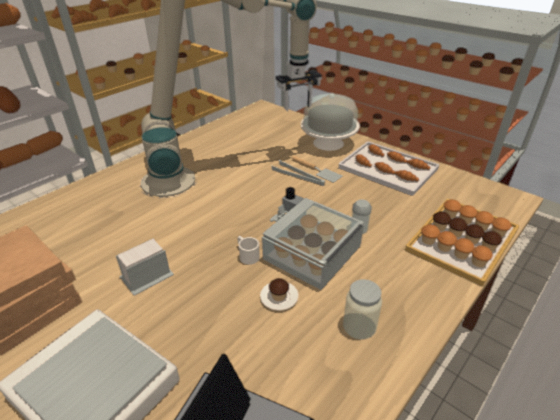

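View pics/top0.png

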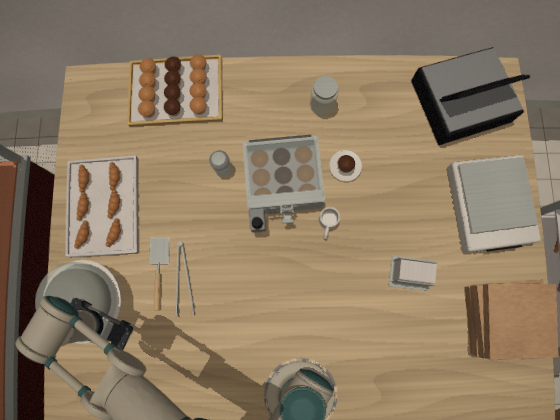

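The bin stands at about (0.68, 0.04) with a small positive yaw. In the top view the catch is at about (288,215), the knob at (257,222), the mug at (329,217) and the shaker at (220,161). I'll move in above the bin front for a wrist view.

```bash
python3 -m inch '[0,0,-0.05,0,0,0, 0,0,-0.095,0,0,0, -0.441,-0.337,-0.115,0,0,-0.51, -0.441,-0.337,-0.115,0,0,-0.51, -0.441,-0.337,-0.115,0,0,-0.51, -0.441,-0.337,-0.115,0,0,-0.51, -0.441,-0.337,-0.115,0,0,-0.51, -0.441,-0.337,-0.115,0,0,-0.51, -0.441,-0.337,-0.115,0,0,-0.51, -0.441,-0.337,-0.115,0,0,-0.51, -0.441,-0.337,-0.115,0,0,-0.51, -0.441,-0.337,-0.115,0,0,-0.51]' 0.06
python3 -m inch '[0,0,0,0,0,0,0,0,0,0,0,0]'
python3 - <<'E'
from h import *
st()
s=eyes.snapshot("wrist"); cv2.imwrite("pics/w1.png",s["img"][:,:,::-1]); print((-s["R"].T@s["t"]).round(3),s["R"].round(2).tolist(),s["K"][0,0])
for th in("rail","catch","pad","knob_grip"):
    for d in boxes_of(th,s)[:2]: print(th,round(d["score"],2),np.round(d["xy"],1),pt(s,*d["xy"]).round(4))
E
```

```text
t: 2.0
tcp_pos: [0.4704, 0.0862, 0.3185]
orientation: [3.141, 0.001, -3.066]
contact_force: [0.7, -0.1, -0.1]
finger_gap: 0.06
finger_force: 0.0
t: 2.2
tcp_pos: [0.47, 0.0873, 0.3179]
orientation: [3.141, -0.001, -3.069]
contact_force: [0.0, 1.3, 0.5]
finger_gap: 0.06
finger_force: 0.0
{'t': 2.2, 'joint_pos': [0.0373, 0.082, 1.4787, 0.0008, 1.5816, -1.6057], 'tcp_pos': [0.47, 0.0873, 0.3179], 'orientation': [3.1408, -0.0007, -3.0694], 'contact_force': [0.0203, 1.3292, 0.4923], 'ft_torque': [0.0522, 0.0261, 0.0395], 'finger_gap': 0.06, 'finger_force': 0.0}
[0.393 0.081 0.498] [[-0.07, 1.0, 0.0], [0.96, 0.07, 0.27], [0.27, 0.02, -0.96]] 338.0373796583153
rail 0.62 [255.5 323.3] [0.6625 0.0679 0.107 ]
catch 0.84 [232.8 244. ] [0.5635 0.0306 0.0788]
pad 0.69 [234.9 242.8] [0.5622 0.0331 0.0771]
knob_grip 0.82 [263.  298.8] [0.6233 0.0757 0.1102]
```

View pics/w1.png

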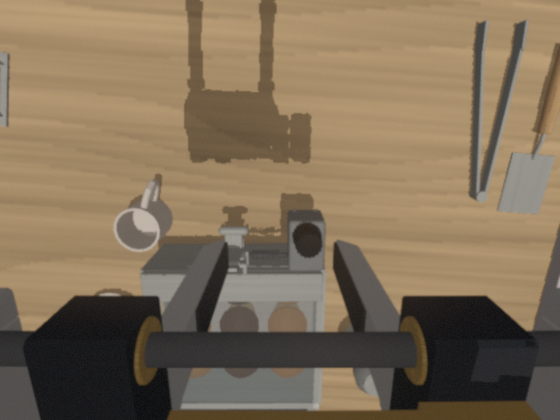

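The wrist view shows the thumb bar at (235,232), the knob top at (307,238) and the rail's front corners near (147,275) and (324,277). Next I'll fit the bin pose from the depth cloud.

```bash
cat >> h.py <<'E'
def cloud(s):
    K=s["K"];h,w=s["range_z"].shape
    c,r=np.meshgrid(np.arange(w),np.arange(h)); p=np.stack([c,r],-1).reshape(-1,1,2).astype(float)
    D=np.array([s["k1"],0,0,0,0.]); u=cv2.undistortPoints(p,K,D).reshape(h,w,2)
    Z=s["range_z"]; X=np.dstack([u[...,0]*Z,u[...,1]*Z,Z])
    P=(X-s["t"])@s["R"]; P[Z==0]=np.nan
    return P
E
python3 - <<'E'
from h import *
for n in("wrist","top"):
    s=eyes.snapshot(n); P=cloud(s); x,y,z=P[...,0],P[...,1],P[...,2]
    cv2.imwrite("pics/w2.png",cv2.resize(s["img"][195:315,130:340,::-1],(798,456),interpolation=cv2.INTER_CUBIC)) if n=="wrist" else 0
    near=(x>.5)&(x<.85)&(y>-.15)&(y<.22)
    k=near&(abs(z-.137)<.004)&(y>.08); print(n,"knob top",k.sum(),P[k].mean(0),P[k].min(0),P[k].max(0))
    k=near&(abs(z-.137)<.006)&(abs(y-.03)<.03); print("hook",k.sum(),P[k].mean(0) if k.any() else 0)
    k=near&(abs(z-.079)<.004)&(x<.6)&(abs(y-.03)<.035); print("pad",k.sum(),P[k].mean(0),P[k].min(0),P[k].max(0))
    k=near&(abs(z-.109)<.0035)&(x>.57); m=k.astype(np.uint8); m=cv2.morphologyEx(m,cv2.MORPH_OPEN,np.ones((3,3),np.uint8))>0
    q=P[m]; rc=cv2.minAreaRect(q[:,:2].astype(np.float32)); print("rail",m.sum(),rc,cv2.boxPoints(rc).round(4).tolist())
E
```

```text
wrist knob top 533 [0.53492656 0.12417497 0.13650801] [0.52009083 0.10887293 0.13313288] [0.55135874 0.14035913 0.13861669]
hook 26 [0.5723334  0.03940233 0.13566278]
pad 577 [0.55819099 0.03685721 0.07892959] [0.53868512 0.01154321 0.07500001] [0.58888906 0.06490584 0.08288344]
rail 12705 ((0.6926934719085693, 0.04092312604188919), (0.23427191376686096, 0.23282238841056824), 4.368075370788574) [[0.5669999718666077, 0.14810000360012054], [0.5848000049591064, -0.08410000056028366], [0.8184000253677368, -0.06620000302791595], [0.800599992275238, 0.16590000689029694]]<stdin>:6: RuntimeWarning: Mean of empty slice.
  ret = um.true_divide(
Traceback (most recent call last):
ValueError: zero-size array to reduction operation minimum which has no identity
```

View pics/w2.png

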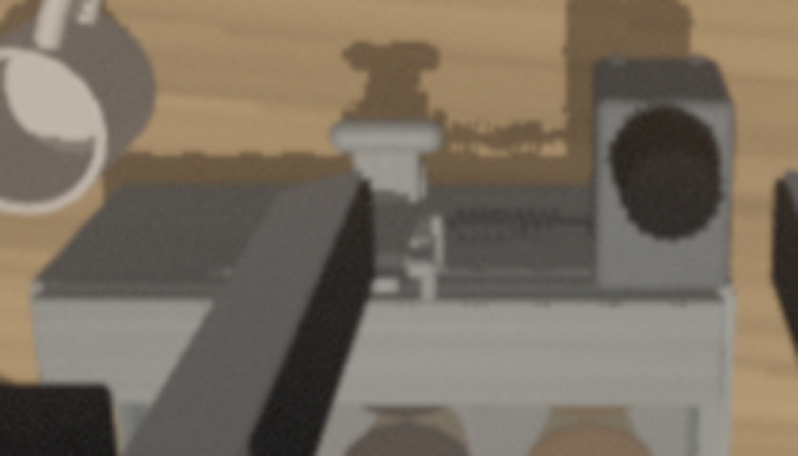

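The crop confirms the bar and the knob. The knob top gives a bin origin near (0.700, 0.042) with yaw 0.077, which puts the pad at about (0.545, 0.030). Now I'll close the fingers and hover over the bar.

```bash
python3 -m inch '[-0.035,-0.03,0.03,0,0,0, -0.0708,-0.0628,0.06,0,0,0, -0.0708,-0.0628,0.1,0,0,0, -0.0708,-0.0628,0.14,0,0,0, -0.0708,-0.0628,0.18,0,0,0, -0.0708,-0.0628,0.2,0,0,0, -0.0708,-0.0628,0.208,0,0,0, -0.0708,-0.0628,0.208,0,0,0, -0.0708,-0.0628,0.208,0,0,0, -0.0708,-0.0628,0.208,0,0,0]' 0 10
python3 - <<'E'
from h import *
st(); a=[]
for i in range(6):
    s=eyes.snapshot("wrist"); g=robot.get_state(); a.append(list(g["tcp_pos"])+list(g["contact_force"]))
a=np.array(a); print(a.mean(0).round(4),a.std(0).round(4))
cv2.imwrite("pics/w3.png",s["img"][:,:,::-1])
E
```

```text
t: 3.55
tcp_pos: [0.5465, 0.0309, 0.1118]
orientation: [-3.141, 0.003, -3.066]
contact_force: [-0.2, -0.2, 0.8]
finger_gap: 0.0004
finger_force: 0.0
{'t': 3.55, 'joint_pos': [-0.0706, 0.3024, 1.7134, 0.0, 1.1223, -1.717], 'tcp_pos': [0.5465, 0.0309, 0.1118], 'orientation': [-3.1411, 0.0034, -3.066], 'contact_force': [-0.1746, -0.1872, 0.7564], 'ft_torque': [0.0492, 0.0418, 0.0702], 'finger_gap': 0.0004, 'finger_force': 0.0}
[ 0.5459  0.0308  0.1112  0.2977 -0.1245  0.2382] [3.000e-04 0.000e+00 4.000e-04 5.238e-01 3.787e-01 3.161e-01]
```

View pics/w3.png

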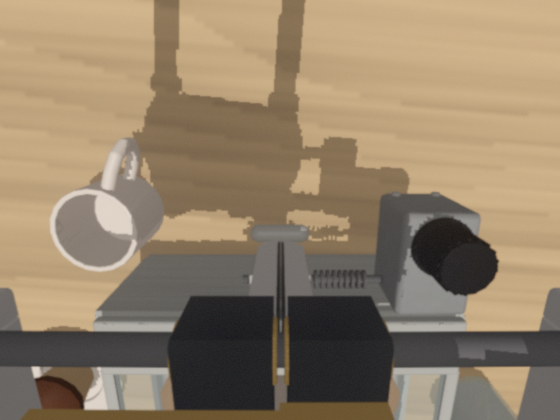

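The bar at (280,232) is centred on the fingers at column 281. I'll lower slowly to first touch.

```bash
cat > f.py <<'E'
from h import *
import sys
a=[]
for i in range(int(sys.argv[1]) if len(sys.argv)>1 else 6):
    s=eyes.snapshot("wrist"); g=robot.get_state(); a.append(list(g["tcp_pos"])+list(g["contact_force"])+list(g["ft_torque"]))
a=np.array(a); print(g["t"],a.mean(0).round(4),"fz sd",a[:,5].std().round(2),np.round(g["orientation"],3))
E
python3 -m inch '[0,0,0.01,0,0,0, 0,0,0.02,0,0,0, 0,0,0.026,0,0,0, 0,0,0.028,0,0,0, 0,0,0.029,0,0,0, 0,0,0.030,0,0,0, 0,0,0.031,0,0,0]'; python3 f.py
python3 -m inch '[0,0,0.0005,0,0,0, 0,0,0.001,0,0,0,0,0,0.0015,0,0,0]'; python3 f.py 4
```

```text
t: 4.55
tcp_pos: [0.5449, 0.0308, 0.0794]
orientation: [3.142, -0.0, -3.066]
contact_force: [-2.1, -0.4, 2.7]
finger_gap: 0.0004
finger_force: 1.2
4.85 [ 0.5452  0.0308  0.0793 -1.2524  0.0314  1.7458  0.0541  0.3208 -0.0141] fz sd 0.38 [ 3.142  0.    -3.066]
t: 5.15
tcp_pos: [0.5451, 0.0309, 0.0776]
orientation: [3.141, 0.0, -3.066]
contact_force: [-1.0, -0.4, 2.5]
finger_gap: 0.0004
finger_force: 1.3
5.35 [ 0.5451  0.0308  0.0776 -1.6967  0.3584  2.3602  0.05    0.3381  0.0272] fz sd 0.54 [ 3.142 -0.    -3.066]
```

```bash
python3 -m inch '[0,0,0.0005,0,0,0, 0,0,0.001,0,0,0,0,0,0.0015,0,0,0]'; python3 f.py 5
python3 -m inch '[0,0,0.0005,0,0,0, 0,0,0.0008,0,0,0]'; python3 f.py 4
python3 -m inch '[0,0,0.0003,0,0,0, 0,0,0.0006,0,0,0]'; python3 f.py 4;python3 -m inch '[0,0,0.0003,0,0,0, 0,0,0.0006,0,0,0]'; python3 f.py 4
```

```text
t: 5.65
tcp_pos: [0.5451, 0.0309, 0.0761]
orientation: [3.141, -0.0, -3.066]
contact_force: [-3.2, -0.2, 2.2]
finger_gap: 0.0005
finger_force: 1.2
5.9 [ 0.5454  0.0308  0.076  -1.2     0.1731  1.1816  0.0291  0.2097 -0.0136] fz sd 0.73 [-3.142e+00  1.000e-03 -3.066e+00]
t: 6.1
tcp_pos: [0.5457, 0.0308, 0.0754]
orientation: [-3.142, 0.001, -3.066]
contact_force: [-0.7, 0.1, 4.2]
finger_gap: 0.0004
finger_force: 1.8
6.3 [ 0.5457  0.0308  0.0756 -0.7699  0.1335  3.7284  0.0899  0.1417  0.0044] fz sd 0.48 [-3.142e+00  1.000e-03 -3.066e+00]
t: 6.5
tcp_pos: [0.5457, 0.0308, 0.075]
orientation: [-3.142, 0.001, -3.066]
contact_force: [-0.0, 0.7, 3.9]
finger_gap: 0.0008
finger_force: 2.0
6.7 [ 0.5456  0.0308  0.0749  0.1489  0.129   3.747   0.0655  0.016  -0.0047] fz sd 0.25 [-3.142e+00  1.000e-03 -3.066e+00]
t: 6.9
tcp_pos: [0.5456, 0.0308, 0.0743]
orientation: [-3.142, 0.001, -3.066]
contact_force: [0.0, 1.1, 3.9]
finger_gap: 0.0006
finger_force: 2.2
7.1 [ 0.5456  0.0308  0.0742  0.8014  0.2211  3.9312  0.0528 -0.1064  0.0211] fz sd 0.3 [ 3.142e+00  1.000e-03 -3.066e+00]
```

```bash
cat > c.py <<'E'
from h import *
s=eyes.snapshot("top"); P=cloud(s); o=np.array([.6997,.0416]); q=.0765
d=P[...,:2]-o; bx=d[...,0]*np.cos(q)+d[...,1]*np.sin(q); by=-d[...,0]*np.sin(q)+d[...,1]*np.cos(q); z=P[...,2]
m=(abs(by)<.105)&(bx>-.11)&(bx<0.1)
for a in(-.11,-.09,-.07,-.05,0): 
    k=m&(bx>=a)&(bx<a+.02); print(a,np.nanpercentile(z[k],[10,50,90]).round(3) if k.any() else None)
E
python3 c.py
python3 -m inch '[0,0,0.0003,0,0,0, 0,0,0.0006,0,0,0]'; python3 f.py 4; python3 c.py
```

```text
-0.11 [0.16  0.196 0.199]
-0.09 [0.019 0.19  0.196]
-0.07 [0.173 0.182 0.188]
-0.05 [0.167 0.171 0.175]
0 [0.145 0.15  0.154]
t: 7.35
tcp_pos: [0.5456, 0.0308, 0.0737]
orientation: [3.142, 0.001, -3.066]
contact_force: [0.6, 0.8, 4.9]
finger_gap: 0.0004
finger_force: 2.4
7.55 [ 0.5456  0.0308  0.0736  1.6908  0.3611  4.438   0.0916 -0.3045  0.0048] fz sd 0.5 [ 3.142e+00  1.000e-03 -3.066e+00]
-0.11 [0.096 0.193 0.196]
-0.09 [0.021 0.189 0.196]
-0.07 [0.094 0.181 0.187]
-0.05 [0.167 0.171 0.176]
0 [0.144 0.15  0.155]
```

The catch lets go at about 3.5 N, which is too soft, and the cover is open. It needs about +3.5 N, so roughly 0.73 rad clockwise. I'll move over the knob.

```bash
python3 -m inch '[0,0,-0.03,0,0,0, 0,0,-0.08,0,0,0, 0,0.02,-0.126,0,0,0, 0.0037,0.06,-0.126,0,0,0, 0.0037,0.0939,-0.126,0,0,0, 0.0037,0.0939,-0.126,0,0,0, 0.0037,0.0939,-0.126,0,0,0, 0.0037,0.0939,-0.126,0,0,0]' 0.06
python3 - <<'E'
from h import *
s=eyes.snapshot("wrist");st(); cv2.imwrite("pics/w4.png",s["img"][:,:,::-1]); P=cloud(s); k=(abs(P[...,2]-.137)<.003)&(abs(P[...,0]-.535)<.025)&(abs(P[...,1]-.124)<.025)
print(k.sum(),P[k].mean(0),P[k].min(0),P[k].max(0))
E
```

```text
t: 8.4
tcp_pos: [0.5337, 0.1232, 0.1986]
orientation: [-3.141, -0.002, -3.067]
contact_force: [-0.0, -0.2, -0.1]
finger_gap: 0.0588
finger_force: 0.0
{'t': 8.45, 'joint_pos': [0.0999, 0.2404, 1.5718, -0.0006, 1.3313, -1.545], 'tcp_pos': [0.534, 0.123, 0.1987], 'orientation': [-3.1409, -0.002, -3.0674], 'contact_force': [0.7092, 0.512, -0.4056], 'ft_torque': [-0.0117, 0.0642, 0.0294], 'finger_gap': 0.0599, 'finger_force': 0.0}
1213 [0.53518851 0.12436715 0.13667998] [0.52043031 0.10899298 0.13401409] [0.55140224 0.14017782 0.13883216]
```

View pics/w4.png

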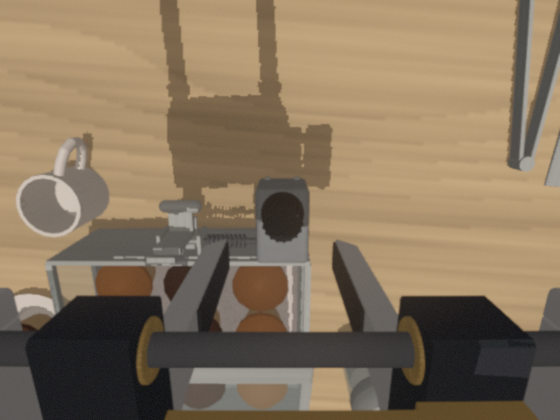

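The knob at (283,215) lies between the fingers. I'll lower and grip.

```bash
python3 -m inch '[-0.0013,0.0013,0.03,0,0,0, -0.0013,0.0013,0.06,0,0,0, -0.0013,0.0013,0.075,0,0,0, -0.0013,0.0013,0.083,0,0,0, -0.0013,0.0013,0.0855,0,0,0, -0.0013,0.0013,0.0855,0,0,0, -0.0013,0.0013,0.0855,0,0,0]' && python3 -m inch '[0,0,0,0,0,0,0,0,0,0,0,0,0,0,0,0,0,0,0,0,0,0,0,0,0,0,0,0,0,0]' 0.02 45
```

```text
t: 9.15
tcp_pos: [0.5365, 0.1254, 0.115]
orientation: [3.141, 0.002, -3.067]
contact_force: [-0.3, -0.4, 0.1]
finger_gap: 0.0602
finger_force: 0.0
t: 9.65
tcp_pos: [0.5358, 0.1248, 0.1143]
orientation: [-3.14, 0.0, -3.066]
contact_force: [0.1, -2.5, 1.6]
finger_gap: 0.0295
finger_force: 45.0
```

```bash
python3 -m inch '[0,0,0,0,0,0.08, 0,0,0,0,0,0.17, 0,0,0,0,0,0.26, 0,0,0,0,0,0.35, 0,0,0,0,0,0.44, 0,0,0,0,0,0.53, 0,0,0,0,0,0.62, 0,0,0,0,0,0.7, 0,0,0,0,0,0.73, 0,0,0,0,0,0.73, 0,0,0,0,0,0.73]'; python3 f.py 3
```

```text
t: 10.75
tcp_pos: [0.5357, 0.1246, 0.1142]
orientation: [-3.14, 0.001, 2.488]
contact_force: [-0.8, -5.7, 3.3]
finger_gap: 0.0292
finger_force: 45.0
10.9 [ 0.5357  0.1246  0.1143 -0.5032 -5.5664  3.1976 -1.0531  0.116   0.1357] fz sd 0.37 [-3.140e+00  1.000e-03  2.488e+00]
```

The knob is turned by 0.729 rad. I'll let go, lift, turn back and close the fingers.

```bash
python3 -m inch '[0,0,0,0,0,0, 0,0,0,0,0,0, 0,0,-0.03,0,0,0, 0,0,-0.07,0,0,0, 0,0,-0.12,0,0,-0.13, 0,0,-0.12,0,0,-0.27, 0,0,-0.12,0,0,-0.41, 0,0,-0.12,0,0,-0.55, 0,0,-0.12,0,0,-0.69, 0,0,-0.12,0,0,-0.73, 0,0,-0.12,0,0,-0.73]' 0.06 10; python3 -m inch '[0,0,0,0,0,0,0,0,0,0,0,0,0,0,0,0,0,0]' 0; python3 f.py 4
```

```text
t: 12.0
tcp_pos: [0.5356, 0.1264, 0.2338]
orientation: [3.14, 0.0, -3.066]
contact_force: [0.1, -0.3, 0.3]
finger_gap: 0.0596
finger_force: 0.0
t: 12.3
tcp_pos: [0.5356, 0.1257, 0.234]
orientation: [3.141, 0.0, -3.067]
contact_force: [0.2, 0.2, 0.1]
finger_gap: 0.0392
finger_force: 0.0
12.5 [ 0.5357  0.1256  0.234   0.0038  0.2737 -0.3175  0.0443  0.0081 -0.0109] fz sd 0.3 [ 3.141  0.    -3.066]
```

```bash
python3 -m inch '[-0.03,-0.032,0,0,0,0, -0.06,-0.064,0,0,0,0, -0.0887,-0.0961,0,0,0,0, -0.0887,-0.0961,0.01,0,0,0, -0.0887,-0.0961,0.02,0,0,0, -0.0887,-0.0961,0.029,0,0,0, -0.0887,-0.0961,0.029,0,0,0, -0.0887,-0.0961,0.029,0,0,0]' 0; python3 f.py 4
python3 -m inch '[0,0,0.008,0,0,0, 0,0,0.016,0,0,0, 0.003,0,0.023,0,0,0, 0.006,0,0.03,0,0,0]'; python3 f.py 3
```

```text
t: 13.3
tcp_pos: [0.6305, 0.0374, 0.2051]
orientation: [3.141, -0.0, -3.065]
contact_force: [0.3, 0.4, -0.0]
finger_gap: 0.0007
finger_force: 0.0
13.5 [ 0.6312  0.037   0.2058 -0.0158  0.3839 -0.2609  0.0307  0.0212  0.0036] fz sd 0.23 [-3.141e+00  1.000e-03 -3.066e+00]
t: 13.9
tcp_pos: [0.6255, 0.036, 0.1742]
orientation: [3.141, 0.001, -3.066]
contact_force: [2.1, 0.0, 0.6]
finger_gap: 0.0007
finger_force: 0.6
14.05 [ 0.6243  0.0359  0.1736  0.0571 -0.1905  0.6775  0.0715 -0.0234 -0.005 ] fz sd 0.79 [ 3.141e+00 -2.000e-03 -3.067e+00]
```

```bash
python3 -m inch '[0.003,0,0.008,0,0,0, 0.005,0,0.016,0,0,0, 0.007,0,0.023,0,0,0, 0.009,0,0.03,0,0,0, 0.0105,0,0.036,0,0,0, 0.0112,0,0.042,0,0,0, 0.0115,0,0.047,0,0,0]'; python3 f.py 3
python3 -m inch '[0.0002,0,0.002,0,0,0, 0.0004,0,0.004,0,0,0, 0.0006,0,0.006,0,0,0, 0.0008,0,0.008,0,0,0, 0.001,0,0.01,0,0,0,0.001,0,0.011,0,0,0]'; python3 f.py 3
```

```text
t: 14.75
tcp_pos: [0.6134, 0.035, 0.1274]
orientation: [3.142, -0.001, -3.066]
contact_force: [-0.6, -0.5, 3.3]
finger_gap: 0.0005
finger_force: 1.6
14.9 [ 6.133e-01  3.500e-02  1.272e-01 -4.821e-01 -2.242e-01  9.792e-01
  5.000e-04  6.340e-02  5.000e-03] fz sd 0.36 [ 3.141e+00 -1.000e-03 -3.066e+00]
t: 15.5
tcp_pos: [0.6125, 0.035, 0.117]
orientation: [3.142, -0.001, -3.066]
contact_force: [-2.9, -0.6, 5.7]
finger_gap: 0.0006
finger_force: 2.7
15.65 [ 0.6125  0.035   0.1169 -2.5269 -0.2656  4.5071 -0.0685  0.4797  0.0244] fz sd 0.21 [ 3.142e+00 -1.000e-03 -3.066e+00]
```

```bash
python3 -m inch '[0,0,0.001,0,0,0, 0,0,0.002,0,0,0, 0,0,0.003,0,0,0, 0,0,0.004,0,0,0, 0,0,0.005,0,0,0]'; python3 f.py 2
python3 -m inch '[0,0,0.0005,0,0,0, 0,0,0.001,0,0,0, 0,0,0.0015,0,0,0, 0,0,0.002,0,0,0, 0,0,0.0025,0,0,0]'; python3 f.py 2;
```

```text
t: 16.15
tcp_pos: [0.6133, 0.0351, 0.1115]
orientation: [3.141, 0.001, -3.066]
contact_force: [0.2, -0.4, 0.2]
finger_gap: 0.0005
finger_force: 0.0
16.25 [ 0.6131  0.0351  0.1115 -0.0367  0.3603  0.4481  0.0497 -0.0078 -0.013 ] fz sd 0.35 [ 3.141 -0.    -3.066]
t: 16.75
tcp_pos: [0.613, 0.035, 0.1097]
orientation: [3.142, 0.0, -3.066]
contact_force: [-0.8, -0.4, 1.5]
finger_gap: 0.0007
finger_force: 0.6
16.85 [ 0.613   0.035   0.1096 -0.1657  0.6406  0.4478  0.0652  0.013   0.0099] fz sd 0.17 [ 3.141  0.    -3.066]
```

```bash
python3 -m inch '[0,0,0.0005,0,0,0, 0,0,0.001,0,0,0, 0,0,0.0015,0,0,0]'; python3 f.py 2
python3 -m inch '[0,0,-0.002,0,0,0, 0,0,-0.004,0,0,0, 0,0,-0.006,0,0,0, 0,0,-0.01,0,0,0, 0,0,-0.02,0,0,0, 0,0,-0.05,0,0,0]';  python3 -m inch '[0,0,-0.03,0,0,0, 0,0,-0.03,0,0,0]'; python3 f.py 5; python3 c.py
```

```text
t: 17.15
tcp_pos: [0.6129, 0.035, 0.108]
orientation: [3.142, 0.0, -3.066]
contact_force: [-0.5, -0.6, 0.6]
finger_gap: 0.0001
finger_force: 0.6
17.25 [ 0.6129  0.035   0.108  -0.4822 -0.1853  1.6299  0.0393 -0.0134 -0.0157] fz sd 0.65 [ 3.142  0.    -3.066]
t: 17.85
tcp_pos: [0.6108, 0.0351, 0.1563]
orientation: [3.141, -0.006, -3.066]
contact_force: [-0.3, 0.5, -0.5]
finger_gap: 0.0006
finger_force: 0.0
t: 18.05
tcp_pos: [0.6159, 0.0349, 0.1933]
orientation: [-3.14, 0.01, -3.066]
contact_force: [0.5, -0.6, 0.9]
finger_gap: 0.0005
finger_force: 0.0
18.3 [ 0.6128  0.035   0.1883 -0.3194  0.163  -0.5955  0.0363 -0.0092 -0.0137] fz sd 0.38 [ 3.141e+00 -3.000e-03 -3.066e+00]
-0.11 [0.108 0.604 0.616]
-0.09 [0.109 0.612 0.617]
-0.07 [0.324 0.605 0.612]
-0.05 [0.104 0.108 0.597]
0 [0.102 0.107 0.111]
```

The cover is shut and held. Back to the thumb bar.

```bash
python3 -m inch '[0.035,0,0,0,0,0, 0.0673,0,0,0,0,0, 0.0673,0,0.03,0,0,0, 0.0673,0,0.06,0,0,0, 0.0673,0,0.085,0,0,0, 0.0673,0,0.098,0,0,0, 0.0673,0,0.103,0,0,0, 0.0673,0,0.103,0,0,0]'; python3 f.py 8
python3 -m inch '[0,0,0.002,0,0,0, 0,0,0.004,0,0,0, 0,0,0.0055,0,0,0, 0,0,0.0065,0,0,0, 0,0,0.0075,0,0,0]'; python3 f.py 6
```

```text
t: 19.15
tcp_pos: [0.545, 0.03, 0.0839]
orientation: [3.141, -0.002, -3.066]
contact_force: [-0.1, -0.5, 0.2]
finger_gap: 0.0006
finger_force: 0.0
19.55 [5.463e-01 2.990e-02 8.560e-02 3.000e-04 2.340e-01 4.704e-01 4.050e-02
 1.190e-02 5.900e-03] fz sd 0.52 [-3.142e+00  1.000e-03 -3.066e+00]
t: 20.05
tcp_pos: [0.5456, 0.03, 0.0779]
orientation: [3.141, -0.0, -3.066]
contact_force: [-1.5, -0.3, 5.5]
finger_gap: 0.0005
finger_force: 2.6
20.35 [ 5.4560e-01  3.0000e-02  7.7700e-02 -1.7899e+00  3.5000e-03  5.1641e+00
  6.5100e-02  3.4490e-01  4.0000e-04] fz sd 0.42 [ 3.142 -0.    -3.066]
```

It is still about 1 N soft: ~5.1 N at 2.3 mm predicts release at ~5.8 N. I'll back off without releasing and turn the knob a further 0.22 rad.

```bash
python3 -m inch '[0,0,-0.03,0,0,0, 0,0,-0.08,0,0,0, 0,0.02,-0.126,0,0,0, 0.0029,0.06,-0.126,0,0,0, 0.0029,0.0953,-0.126,0,0,0, 0.0029,0.0953,-0.126,0,0,0, 0.0029,0.0953,-0.126,0,0,0, 0.0029,0.0953,-0.126,0,0,0]' 0.06 10
python3 -m inch '[0,0,0.03,0,0,0, 0,0,0.06,0,0,0, 0,0,0.078,0,0,0, 0,0,0.087,0,0,0, 0,0,0.089,0,0,0, 0,0,0.089,0,0,0, 0,0,0.089,0,0,0]'
python3 -m inch '[0,0,0,0,0,0,0,0,0,0,0,0,0,0,0,0,0,0,0,0,0,0,0,0,0,0,0,0,0,0]' 0.02 45
```

```text
t: 21.15
tcp_pos: [0.5358, 0.1239, 0.2029]
orientation: [-3.141, -0.001, -3.067]
contact_force: [-1.3, -0.6, 0.0]
finger_gap: 0.0591
finger_force: 0.0
t: 21.85
tcp_pos: [0.5367, 0.1246, 0.1156]
orientation: [3.141, 0.002, -3.067]
contact_force: [-0.2, -0.9, 0.4]
finger_gap: 0.0602
finger_force: 0.0
t: 22.35
tcp_pos: [0.5358, 0.1248, 0.1147]
orientation: [-3.142, 0.0, -3.066]
contact_force: [0.1, -0.2, 0.5]
finger_gap: 0.0292
finger_force: 45.0
```

```bash
python3 -m inch '[0,0,0,0,0,0.07, 0,0,0,0,0,0.14, 0,0,0,0,0,0.2, 0,0,0,0,0,0.22, 0,0,0,0,0,0.22]'
python3 -m inch '[0,0,0,0,0,0, 0,0,0,0,0,0, 0,0,-0.03,0,0,0, 0,0,-0.06,0,0,0, 0,0,-0.09,0,0,-0.1, 0,0,-0.09,0,0,-0.2, 0,0,-0.09,0,0,-0.22, 0,0,-0.09,0,0,-0.22]' 0.06 10
python3 -m inch '[-0.0029,-0.04,0,0,0,0, -0.0029,-0.08,0,0,0,0, -0.0029,-0.0953,0.03,0,0,0, -0.0029,-0.0953,0.07,0,0,0, -0.0029,-0.0953,0.1,0,0,0, -0.0029,-0.0953,0.115,0,0,0, -0.0029,-0.0953,0.1185,0,0,0, -0.0029,-0.0953,0.1185,0,0,0, -0.0029,-0.0953,0.1185,0,0,0]' 0; python3 f.py 8
```

```text
t: 22.85
tcp_pos: [0.5358, 0.1247, 0.1147]
orientation: [-3.141, 0.0, 2.998]
contact_force: [-0.2, 0.6, 3.0]
finger_gap: 0.0294
finger_force: 45.0
t: 23.65
tcp_pos: [0.5352, 0.1248, 0.2039]
orientation: [3.141, -0.001, -3.068]
contact_force: [-0.1, 0.6, -0.4]
finger_gap: 0.0597
finger_force: 0.0
t: 24.55
tcp_pos: [0.5464, 0.03, 0.0867]
orientation: [-3.141, 0.001, -3.067]
contact_force: [-0.1, 0.6, -0.2]
finger_gap: 0.0003
finger_force: 0.0
24.95 [ 0.5463  0.03    0.0868 -0.2583 -0.1391 -0.2904  0.0534  0.0123 -0.0121] fz sd 0.77 [-3.142e+00  1.000e-03 -3.066e+00]
```

```bash
python3 -m inch '[0,0,0.003,0,0,0, 0,0,0.005,0,0,0, 0,0,0.0065,0,0,0, 0,0,0.008,0,0,0, 0,0,0.009,0,0,0]'; python3 f.py 10
```

```text
t: 25.45
tcp_pos: [0.5455, 0.03, 0.0775]
orientation: [3.141, -0.0, -3.066]
contact_force: [-1.9, 0.1, 7.0]
finger_gap: 0.0004
finger_force: 3.1
25.95 [ 5.4540e-01  3.0000e-02  7.7500e-02 -1.6927e+00  2.4410e-01  4.8531e+00
  7.1100e-02  3.4490e-01 -3.8000e-03] fz sd 0.29 [ 3.141 -0.    -3.066]
```

```bash
cat > g.py <<'E'
from h import *
import sys
for i in range(int(sys.argv[1])):
    g=robot.get_state(); print(g["t"],np.round(g["tcp_pos"],4)[[0,2]],np.round(g["contact_force"],2),np.round(g["ft_torque"],2),np.round(g["finger_force"],2)); eyes.snapshot("top")
E
python3 g.py 3; python3 -m inch '[0,0,0.0004,0,0,0, 0,0,0.0008,0,0,0]'; python3 g.py 6
```

```text
25.95 [0.5454 0.0775] [-1.62 -0.07  5.18] [ 0.07  0.39 -0.06] 2.63
26.0 [0.5454 0.0775] [-1.54 -0.54  5.19] [ 0.08  0.34 -0.03] 2.63
26.05 [0.5454 0.0775] [-1.68 -0.36  5.23] [ 0.02  0.37 -0.01] 2.63
t: 26.3
tcp_pos: [0.5454, 0.03, 0.0768]
orientation: [3.141, -0.0, -3.066]
contact_force: [-0.8, 1.0, 6.1]
finger_gap: 0.0005
finger_force: 3.1
26.3 [0.5454 0.0768] [-0.83  0.97  6.05] [ 0.12  0.31 -0.02] 3.09
26.35 [0.5454 0.0768] [-1.4   0.29  6.58] [0.08 0.34 0.01] 2.97
26.4 [0.5454 0.0768] [-2.35  0.59  4.67] [0.09 0.37 0.03] 2.88
26.45 [0.5454 0.0768] [-1.64 -0.13  5.31] [0.08 0.42 0.04] 2.87
26.5 [0.5454 0.0768] [-1.42 -0.36  5.39] [ 0.1   0.34 -0.01] 2.87
26.55 [0.5454 0.0768] [-1.58  0.44  6.43] [0.13 0.36 0.04] 2.87
```

```bash
python3 -m inch '[0,0,0.0004,0,0,0, 0,0,0.0008,0,0,0]'; python3 g.py 6;  python3 -m inch '[0,0,0.0002,0,0,0, 0,0,0.0004,0,0,0]'; python3 g.py 8
```

```text
t: 26.8
tcp_pos: [0.5454, 0.03, 0.0761]
orientation: [3.141, -0.0, -3.066]
contact_force: [-1.9, -0.2, 7.0]
finger_gap: 0.0007
finger_force: 3.1
26.8 [0.5454 0.0761] [-1.86 -0.16  7.03] [ 0.07  0.44 -0.03] 3.07
26.85 [0.5454 0.076 ] [-1.73 -0.15  6.04] [ 0.07  0.34 -0.  ] 2.94
26.9 [0.5454 0.076 ] [-2.13  0.44  5.03] [ 0.12  0.4  -0.01] 2.87
26.95 [0.5454 0.076 ] [-2.93 -0.07  5.84] [0.1  0.37 0.  ] 2.86
27.0 [0.5454 0.076 ] [-2.29 -0.67  5.29] [0.09 0.38 0.01] 2.87
27.05 [0.5454 0.076 ] [-1.98  0.06  5.98] [ 0.05  0.33 -0.03] 2.87
t: 27.3
tcp_pos: [0.5454, 0.03, 0.0756]
orientation: [3.141, -0.001, -3.066]
contact_force: [-1.5, 1.6, 5.5]
finger_gap: 0.0005
finger_force: 2.7
27.3 [0.5454 0.0756] [-1.52  1.59  5.55] [0.09 0.41 0.04] 2.66
27.35 [0.5454 0.0755] [-1.78  0.91  5.12] [ 0.08  0.31 -0.01] 2.46
27.4 [0.5454 0.0755] [-2.06  0.1   4.68] [ 0.13  0.38 -0.05] 2.4
27.45 [0.5454 0.0754] [-1.01  0.16  3.54] [ 0.05  0.37 -0.07] 2.41
27.5 [0.5454 0.0754] [-2.03  0.73  4.9 ] [ 0.05  0.4  -0.01] 2.48
27.55 [0.5454 0.0753] [-1.65  0.15  5.51] [0.07 0.36 0.04] 2.75
27.6 [0.5454 0.0753] [-2.46  0.11  7.  ] [0.08 0.48 0.01] 3.47
27.65 [0.5454 0.0753] [-1.7   0.08  5.35] [ 0.09  0.53 -0.03] 3.46
```

```bash
python3 c.py; python3 g.py 3
```

```text
-0.11 [0.138 0.143 0.148]
-0.09 [0.135 0.14  0.144]
-0.07 [0.13  0.134 0.139]
-0.05 [0.129 0.131 0.135]
0 [0.119 0.123 0.127]
27.75 [0.5454 0.0754] [-2.52 -0.66  7.08] [0.08 0.52 0.04] 3.45
27.8 [0.5454 0.0754] [-2.93  0.36  7.09] [0.18 0.55 0.02] 3.45
27.85 [0.5454 0.0754] [-2.33 -0.11  5.88] [0.08 0.55 0.01] 3.45
```

It let go at about 5.8–6.1 N, right at the lower limit. That isn't convincingly within 6–8 N, so I'll stiffen it by about 0.2 rad and repeat.

```bash
python3 -m inch '[0,0,-0.03,0,0,0, 0,0,-0.08,0,0,0, 0,0.02,-0.13,0,0,0, 0.0029,0.06,-0.13,0,0,0, 0.0029,0.0953,-0.13,0,0,0, 0.0029,0.0953,-0.13,0,0,0, 0.0029,0.0953,-0.13,0,0,0]' 0.06 10
python3 -m inch '[0,0,0.03,0,0,0, 0,0,0.06,0,0,0, 0,0,0.08,0,0,0, 0,0,0.0895,0,0,0, 0,0,0.091,0,0,0, 0,0,0.091,0,0,0]'
python3 -m inch '[0,0,0,0,0,0,0,0,0,0,0,0,0,0,0,0,0,0,0,0,0,0,0,0]' 0.02 50; python3 c.py
```

```text
t: 28.6
tcp_pos: [0.5356, 0.125, 0.2044]
orientation: [-3.141, -0.0, -3.065]
contact_force: [0.6, 0.2, -0.2]
finger_gap: 0.0531
finger_force: 0.0
t: 29.2
tcp_pos: [0.5363, 0.1242, 0.1143]
orientation: [-3.141, 0.001, -3.067]
contact_force: [1.0, -0.4, 0.5]
finger_gap: 0.06
finger_force: 0.0
t: 29.6
tcp_pos: [0.536, 0.1249, 0.1145]
orientation: [3.142, 0.001, -3.066]
contact_force: [0.5, -0.8, -0.5]
finger_gap: 0.0311
finger_force: 0.0
-0.11 [0.059 0.192 0.2  ]
-0.09 [0.017 0.185 0.195]
-0.07 [0.069 0.181 0.187]
-0.05 [0.167 0.172 0.177]
0 [0.145 0.149 0.154]
```

```bash
python3 -m inch '[0,0,0,0,0,0.06, 0,0,0,0,0,0.12, 0,0,0,0,0,0.17, 0,0,0,0,0,0.2, 0,0,0,0,0,0.2]'
python3 -m inch '[0,0,0,0,0,0, 0,0,0,0,0,0, 0,0,-0.03,0,0,0, 0,0,-0.07,0,0,0, 0,0,-0.12,0,0,-0.1, 0,0,-0.12,0,0,-0.2, 0,0,-0.12,0,0,-0.2, 0,0,-0.12,0,0,-0.2]' 0.06 10
python3 -m inch '[-0.03,-0.032,0,0,0,0, -0.06,-0.064,0,0,0,0, -0.0887,-0.0953,0,0,0,0, -0.0887,-0.0953,0.01,0,0,0, -0.0887,-0.0953,0.02,0,0,0, -0.0887,-0.0953,0.029,0,0,0, -0.0887,-0.0953,0.029,0,0,0]' 0
```

```text
t: 30.15
tcp_pos: [0.536, 0.1247, 0.1145]
orientation: [-3.141, 0.001, 3.017]
contact_force: [-0.0, -0.1, 3.4]
finger_gap: 0.0292
finger_force: 50.0
t: 30.95
tcp_pos: [0.5349, 0.1248, 0.233]
orientation: [3.141, -0.002, -3.068]
contact_force: [-0.7, 0.2, -0.5]
finger_gap: 0.0599
finger_force: 0.0
t: 31.65
tcp_pos: [0.629, 0.0375, 0.2027]
orientation: [3.141, -0.005, -3.066]
contact_force: [-0.4, -0.3, 0.2]
finger_gap: 0.0074
finger_force: 0.0
```

```bash
python3 -m inch '[0,0,0.008,0,0,0, 0,0,0.016,0,0,0, 0.003,0,0.023,0,0,0, 0.006,0,0.03,0,0,0, 0.009,0,0.038,0,0,0, 0.011,0,0.046,0,0,0, 0.013,0,0.053,0,0,0, 0.015,0,0.06,0,0,0, 0.0165,0,0.066,0,0,0, 0.0172,0,0.072,0,0,0, 0.0175,0,0.077,0,0,0]'
python3 -m inch '[0.0002,0,0.002,0,0,0, 0.0004,0,0.004,0,0,0, 0.0006,0,0.006,0,0,0, 0.0008,0,0.008,0,0,0, 0.001,0,0.01,0,0,0,0.001,0,0.011,0,0,0]'
python3 -m inch '[0,0,0.001,0,0,0, 0,0,0.002,0,0,0, 0,0,0.003,0,0,0, 0,0,0.004,0,0,0, 0,0,0.005,0,0,0]'
python3 -m inch '[0,0,0.0005,0,0,0, 0,0,0.001,0,0,0, 0,0,0.0015,0,0,0, 0,0,0.002,0,0,0, 0,0,0.0025,0,0,0]'; python3 f.py 2;
```

```text
t: 32.75
tcp_pos: [0.6135, 0.0348, 0.1275]
orientation: [-3.141, -0.001, -3.066]
contact_force: [-1.2, -0.0, 4.7]
finger_gap: 0.0006
finger_force: 2.0
t: 33.35
tcp_pos: [0.6126, 0.0348, 0.1175]
orientation: [-3.141, -0.0, -3.066]
contact_force: [-3.1, -1.6, 6.7]
finger_gap: 0.0005
finger_force: 3.2
t: 33.85
tcp_pos: [0.6129, 0.0352, 0.1114]
orientation: [3.141, -0.0, -3.066]
contact_force: [-0.2, -0.1, 0.2]
finger_gap: 0.0006
finger_force: 0.0
t: 34.35
tcp_pos: [0.6129, 0.0351, 0.1097]
orientation: [3.141, 0.0, -3.066]
contact_force: [0.3, -1.2, 1.0]
finger_gap: 0.0003
finger_force: 0.6
34.45 [ 0.6129  0.0351  0.1096  0.0336 -0.2317  0.4285  0.0876  0.0746 -0.0197] fz sd 0.36 [ 3.141  0.    -3.066]
```

```bash
python3 -m inch '[0,0,0.0005,0,0,0, 0,0,0.0012,0,0,0]'
python3 -m inch '[0,0,-0.002,0,0,0, 0,0,-0.005,0,0,0, 0,0,-0.01,0,0,0, 0,0,-0.03,0,0,0, 0,0,-0.08,0,0,0, 0,0,-0.08,0,0,0,0,0,-0.08,0,0,0]'
python3 -m inch '[0.035,0,0,0,0,0, 0.0673,0,0,0,0,0, 0.0673,0,0.03,0,0,0, 0.0673,0,0.06,0,0,0, 0.0673,0,0.085,0,0,0, 0.0673,0,0.098,0,0,0, 0.0673,0,0.101,0,0,0, 0.0673,0,0.101,0,0,0]'; python3 f.py 6; python3 c.py
```

```text
t: 34.65
tcp_pos: [0.6129, 0.0351, 0.1084]
orientation: [3.141, 0.0, -3.066]
contact_force: [-0.2, -0.2, 1.9]
finger_gap: -0.0003
finger_force: 0.6
t: 35.35
tcp_pos: [0.6138, 0.0349, 0.1901]
orientation: [-3.141, 0.004, -3.066]
contact_force: [-0.4, 0.4, 0.4]
finger_gap: 0.0006
finger_force: 0.0
t: 36.15
tcp_pos: [0.5448, 0.03, 0.0862]
orientation: [3.141, -0.003, -3.066]
contact_force: [-0.7, -0.7, -0.1]
finger_gap: 0.0005
finger_force: 0.0
36.45 [ 0.5462  0.0299  0.0879 -0.0476  0.1247 -0.0771  0.038   0.001   0.0055] fz sd 0.22 [-3.141e+00  2.000e-03 -3.066e+00]
-0.11 [0.106 0.11  0.114]
-0.09 [0.105 0.109 0.113]
-0.07 [0.103 0.108 0.112]
-0.05 [0.103 0.107 0.111]
0 [0.103 0.107 0.11 ]
```

```bash
python3 -m inch '[0,0,0.003,0,0,0, 0,0,0.006,0,0,0, 0,0,0.008,0,0,0, 0,0,0.009,0,0,0, 0,0,0.01,0,0,0]'; python3 g.py 5; python3 -m inch '[0,0,0.0004,0,0,0, 0,0,0.0008,0,0,0, 0,0,0.0012,0,0,0]'; python3 g.py 5
```

```text
t: 37.0
tcp_pos: [0.5456, 0.03, 0.078]
orientation: [3.142, -0.0, -3.066]
contact_force: [-2.0, 0.0, 6.7]
finger_gap: 0.0005
finger_force: 3.5
37.0 [0.5456 0.078 ] [-2.01  0.01  6.65] [ 0.06  0.4  -0.03] 3.49
37.05 [0.5455 0.0779] [-1.43  0.09  6.02] [ 0.01  0.39 -0.04] 3.17
37.1 [0.5455 0.0779] [-2.32 -0.87  5.45] [ 0.06  0.32 -0.01] 3.05
37.15 [0.5456 0.078 ] [-2.1   0.09  5.65] [0.02 0.36 0.01] 3.05
37.2 [0.5456 0.078 ] [-1.28  0.39  5.31] [ 0.12  0.37 -0.03] 3.05
t: 37.55
tcp_pos: [0.5455, 0.03, 0.0769]
orientation: [3.142, -0.0, -3.066]
contact_force: [-2.0, -0.4, 6.5]
finger_gap: 0.0005
finger_force: 3.5
37.55 [0.5455 0.0769] [-2.02 -0.42  6.52] [ 0.11  0.4  -0.02] 3.51
37.6 [0.5455 0.0769] [-2.54 -0.21  6.91] [0.05 0.36 0.04] 3.38
37.65 [0.5455 0.0769] [-1.76  0.04  5.81] [ 0.07  0.39 -0.01] 3.29
37.7 [0.5455 0.0769] [-2.32 -0.46  6.26] [0.05 0.39 0.04] 3.28
37.75 [0.5455 0.0769] [-1.97  0.46  6.95] [0.02 0.38 0.03] 3.28
```

```bash
python3 -m inch '[0,0,0.0004,0,0,0, 0,0,0.0008,0,0,0]'; python3 g.py 5; python3 -m inch '[0,0,0.0003,0,0,0, 0,0,0.0006,0,0,0]'; python3 g.py 8; python3 -m inch '[0,0,0.0003,0,0,0, 0,0,0.0006,0,0,0]'; python3 g.py 4;python3 c.py
```

```text
t: 38.0
tcp_pos: [0.5455, 0.03, 0.0761]
orientation: [3.141, -0.0, -3.066]
contact_force: [-2.0, 0.7, 6.8]
finger_gap: 0.0006
finger_force: 3.4
38.0 [0.5455 0.0761] [-2.04  0.69  6.78] [ 0.04  0.44 -0.01] 3.43
38.05 [0.5455 0.0761] [-2.06  0.46  6.48] [ 0.07  0.36 -0.05] 3.33
38.1 [0.5455 0.076 ] [-2.33  0.38  7.32] [ 0.07  0.35 -0.01] 3.25
38.15 [0.5455 0.076 ] [-2.21 -0.01  6.43] [0.09 0.34 0.03] 3.25
38.2 [0.5455 0.076 ] [-2.11 -0.26  6.72] [0.07 0.38 0.02] 3.25
t: 38.45
tcp_pos: [0.5455, 0.03, 0.0754]
orientation: [3.141, -0.0, -3.066]
contact_force: [-1.8, -0.5, 5.1]
finger_gap: 0.0008
finger_force: 3.0
38.45 [0.5455 0.0754] [-1.81 -0.5   5.08] [0.1  0.4  0.03] 3.03
38.5 [0.5454 0.0754] [-1.97  0.36  5.64] [ 0.11  0.31 -0.05] 2.8
38.55 [0.5455 0.0753] [-1.19  0.02  5.98] [0.07 0.35 0.01] 2.76
38.6 [0.5454 0.0753] [-2.53  0.54  5.13] [0.09 0.32 0.02] 2.49
38.65 [0.5455 0.0753] [-1.5   0.25  7.77] [0.1  0.42 0.03] 3.8
38.7 [0.5454 0.0754] [-2.94 -0.54  7.28] [ 0.07  0.46 -0.01] 3.77
38.75 [0.5455 0.0755] [-1.65  0.79  6.78] [0.09 0.47 0.03] 3.75
38.8 [0.5455 0.0755] [-1.93 -0.26  7.16] [ 0.08  0.46 -0.03] 3.75
t: 39.05
tcp_pos: [0.5455, 0.03, 0.0751]
orientation: [3.141, -0.0, -3.066]
contact_force: [-2.8, 0.1, 8.8]
finger_gap: 0.0005
finger_force: 4.2
39.05 [0.5455 0.0751] [-2.81  0.11  8.77] [0.09 0.54 0.  ] 4.17
39.1 [0.5454 0.0751] [-1.95  1.02  8.82] [0.05 0.44 0.03] 4.08
39.15 [0.5455 0.0751] [-2.15  0.63  8.56] [ 0.03  0.42 -0.02] 4.01
39.2 [0.5455 0.0751] [-2.37  0.15  8.72] [ 0.1   0.46 -0.  ] 4.0
-0.11 [0.093 0.194 0.201]
-0.09 [0.02  0.189 0.196]
-0.07 [0.093 0.183 0.187]
-0.05 [0.167 0.171 0.175]
0 [0.145 0.15  0.154]
```

It let go at about 6.5–7 N, within the limits. Now I'll shut the cover for good.

```bash
python3 -m inch '[0,0,-0.03,0,0,0, 0,0,-0.08,0,0,0, 0,0,-0.12,0,0,0, 0,0,-0.159,0,0,0, 0,0,-0.159,0,0,0, -0.04,0,-0.159,0,0,0, -0.0862,0,-0.159,0,0,0, -0.0862,0,-0.15,0,0,0, -0.0862,0,-0.135,0,0,0, -0.0862,0,-0.13,0,0,0, -0.0862,0,-0.13,0,0,0]'
python3 -m inch '[0,0,0.008,0,0,0, 0,0,0.016,0,0,0, 0.003,0,0.023,0,0,0, 0.006,0,0.03,0,0,0, 0.009,0,0.038,0,0,0, 0.011,0,0.046,0,0,0, 0.013,0,0.053,0,0,0, 0.015,0,0.06,0,0,0, 0.0165,0,0.066,0,0,0, 0.0172,0,0.072,0,0,0, 0.0175,0,0.077,0,0,0]'
python3 -m inch '[0.0002,0,0.002,0,0,0, 0.0004,0,0.004,0,0,0, 0.0006,0,0.006,0,0,0, 0.0008,0,0.008,0,0,0, 0.001,0,0.01,0,0,0,0.001,0,0.011,0,0,0]'
python3 -m inch '[0,0,0.001,0,0,0, 0,0,0.002,0,0,0, 0,0,0.003,0,0,0, 0,0,0.004,0,0,0, 0,0,0.005,0,0,0]'
python3 -m inch '[0,0,0.0005,0,0,0, 0,0,0.001,0,0,0, 0,0,0.0015,0,0,0, 0,0,0.002,0,0,0, 0,0,0.0025,0,0,0, 0,0,0.003,0,0,0, 0,0,0.0035,0,0,0]'
```

```text
t: 40.4
tcp_pos: [0.6301, 0.0365, 0.2022]
orientation: [3.141, -0.004, -3.066]
contact_force: [-0.3, -0.3, -0.1]
finger_gap: 0.0006
finger_force: 0.0
t: 41.5
tcp_pos: [0.6137, 0.0351, 0.1266]
orientation: [3.142, -0.001, -3.066]
contact_force: [-0.7, -0.3, 3.8]
finger_gap: 0.0009
finger_force: 2.1
t: 42.1
tcp_pos: [0.613, 0.035, 0.1167]
orientation: [3.142, -0.0, -3.066]
contact_force: [-1.5, 0.9, 6.6]
finger_gap: 0.0001
finger_force: 3.1
t: 42.6
tcp_pos: [0.6133, 0.0351, 0.1106]
orientation: [3.141, -0.0, -3.066]
contact_force: [-0.2, 0.2, 0.9]
finger_gap: 0.0002
finger_force: 0.6
t: 43.3
tcp_pos: [0.6133, 0.0351, 0.1076]
orientation: [3.141, 0.0, -3.066]
contact_force: [-0.1, 0.3, 1.9]
finger_gap: 0.0003
finger_force: 0.6
```

```bash
python3 -m inch '[0,0,-0.002,0,0,0, 0,0,-0.005,0,0,0, 0,0,-0.01,0,0,0, 0,0,-0.03,0,0,0, 0,0,-0.08,0,0,0, 0.05,0,-0.12,0,0,0,0.1,0,-0.12,0,0,0, 0.12,0,-0.12,0,0,0, 0.12,0,-0.12,0,0,0, 0.12,0,-0.12,0,0,0]'
python3 -m inch '[0,0,0,0,0,0,0,0,0,0,0,0,0,0,0,0,0,0]'
python3 - <<'E'
exec(open("c.py").read())
cv2.imwrite("pics/t9.png",s["img"][:,:,::-1])
E
```

```text
t: 44.3
tcp_pos: [0.4939, 0.026, 0.2285]
orientation: [-3.141, 0.003, -3.067]
contact_force: [-0.6, 0.1, -0.3]
finger_gap: 0.0008
finger_force: 0.0
t: 44.6
tcp_pos: [0.4944, 0.026, 0.227]
orientation: [3.141, -0.001, -3.066]
contact_force: [0.9, -0.1, -0.4]
finger_gap: 0.0005
finger_force: 0.0
-0.11 [0.106 0.11  0.114]
-0.09 [0.107 0.109 0.112]
-0.07 [0.102 0.107 0.11 ]
-0.05 [0.103 0.107 0.112]
0 [0.103 0.107 0.111]
```

View pics/t9.png

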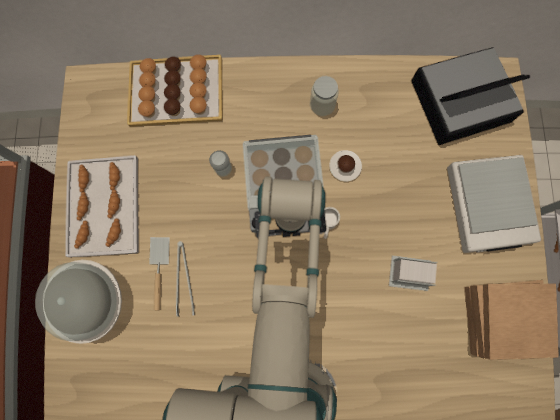

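The cover is flat and shut (bin at (285,170)). The shaker (220,161), plate (346,165), mug (330,218), tongs and napkins are where they started, and the arm is clear.

```bash
python3 -c "
from h import *
print(ticket.close_job())"
```

```text
the job is handed in; nothing more can be done
None
```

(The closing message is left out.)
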